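# Lift the middle section out of the chopping board and lay it on the drying stand

## Task

Lift the middle section of the interlocked wooden chopping board straight up by its grip until it is clear of its neighbours, then lay it grip up on the sloped drying stand, in the middle, with one of its plain ends against the ledge at the foot of the slope. Keep hold of it until it lies flat on the slope, then let go. Leave the two outer sections in their tray, with the tin and the little bowl standing on them where they are.

Things in the scene. Friction and masses are not known exactly. Their poses are not given: they have to be found in the camera images.
- middle_section: loose wooden middle section, about 0.26 kg: board 130 (x) x 88 (y) x 24 (z) mm, plain x ends, on each y side a T-shaped tongue (neck 28 mm along x, head 48 mm; 136 mm overall in y) in its neighbour's T slot with 2 mm play, so it comes out only straight up, by 24 mm or more. Origin: centre of its underside; z up, x and y as the tray's at the start. A fin on top is the grip
- grip (a point): middle of the grip on the middle section, 50 mm above that section's origin along its z, same axes. The grip is an upright wooden fin in the middle of the board: 70 mm along x, 16 mm thick (y), from 24 to 64 mm above the underside
- left_section: loose outer section (at +y of the middle one), 130 x 70 x 24 mm, flat top, 0.32 kg, with the T slot in its inner side; origin at its underside, 81 mm from the middle section's origin along the tray's y. To be left in place
- right_section: the like outer section at -y of the middle one, to be left in place
- tray: fixed black tray, 142 x 242 mm, floor 6 mm thick (the sections stand on it), rim 14 mm high, that holds the three sections with about 2 mm play; origin at the centre of its underside on the counter, x along the sections' length, y across the three
- spice_tin: loose tin, 36 mm across, 42 mm high, standing on the left section about 90 mm from the middle of the tray; origin at the centre of its underside
- pinch_bowl: loose small white bowl, 42 mm across, 26 mm high, standing on the right section about 90 mm from the middle of the tray; origin at the centre of its underside
- slope (a point): on the fixed drying stand (170 x 180 mm): middle of the line where the sloped grey panel meets the ledge at its foot, 35 mm above the counter. x runs up the slope (roughly towards the robot, 30 degrees above level; the ledge is on the far side), y along the ledge, z square out of the panel. Panel: 168 mm up, 90 mm to each side. Ledge: 16 mm high. Section home: its origin at x 65 mm, y 0, z 0
Things that resemble listed ones, but are neither listed nor needed, are in the scene too. What is shaped like the left_section but blue, pink or red is not meant.

How it is judged (in metres and radians):
On the way, in this order (a step that is already met when the one before it is completed fails the run):
1. the middle section has been lifted straight up, at least 24 mm from its seat and so clear of its neighbours, with its middle still within 15 mm (sideways) of its seat's (z of middle_section in the frame of tray above 0.03 m and x of middle_section in the frame of tray between -0.015 and 0.015 m and y of middle_section in the frame of tray between -0.015 and 0.015 m and contact force between the fingers and middle_section above 0.5 N), for 0.02 s.
2. the middle section lies flat on the slope while the gripper still holds it (angle between the z axis of middle_section and the z axis of slope, either way round below 0.12 rad and angle between the x axis of middle_section and the x axis of slope, either way round below 0.2 rad and z of middle_section in the frame of slope between -0.006 and 0.01 m and y of middle_section in the frame of slope between -0.03 and 0.03 m and angle between grip's own z axis and vertical between 0.3 and 0.8 rad and x of middle_section in the frame of slope between 0.045 and 0.105 m and contact force between the fingers and middle_section above 0.5 N), for 0.1 s.
At the end, for the whole second after the job is handed in: Middle section grip up, flat on the slope (0.12 rad, 10 mm), length up the slope within 0.2 rad, lower end within 15 mm of the ledge, within 30 mm of the centre line, at rest; outer sections moved under 15 mm, tin and bowl under 25 mm, all upright (angle between the z axis of middle_section and the z axis of slope, either way round below 0.12 rad and angle between the x axis of middle_section and the x axis of slope, either way round below 0.2 rad and z of middle_section in the frame of slope between -0.006 and 0.01 m and y of middle_section in the frame of slope between -0.03 and 0.03 m and angle between grip's own z axis and vertical between 0.3 and 0.8 rad and x of middle_section in the frame of slope between 0.05 and 0.08 m and linear speed of middle_section below 0.02 m/s and angular speed of middle_section below 0.2 rad/s and distance of each of left_section, right_section from where it was at the start of the episode below 0.015 m and angle between each of left_section, right_section's own z axis and vertical below 0.06 rad and distance of each of spice_tin, pinch_bowl from where it was at the start of the episode below 0.025 m and angle between each of spice_tin, pinch_bowl's own z axis and vertical below 0.15 rad); the robot touches nothing.
It fails at once if an outer section is dragged along, lifted or tipped (more than 20 mm or 0.2 rad) (distance of any of left_section, right_section from where it was at the start of the episode above 0.02 m or angle between any of left_section, right_section's own z axis and vertical above 0.2 rad).
It fails at once if the tin or the bowl is tipped over (more than 0.5 rad) (angle between any of spice_tin, pinch_bowl's own z axis and vertical above 0.5 rad).
It also fails if it takes over 48 s, if anything falls off the work surface, if the arm or the gripper's body presses on something with over 40 N, if the wrist force passes 120 N, or if a joint passes its speed limit or range.

## Robot

A 6-joint arm with a two-finger parallel gripper is mounted at the origin on the work surface. World frame = base frame: x ahead of the robot, y to its left, z up, the work surface at z = 0. Lengths are in mm, angles in rad, forces in N, time in s.
With the tool pointing down it reaches from about 250 to 725 mm from the base axis. Payload 4 kg.
Tool frame: the origin (TCP) lies midway between the tips of the shut fingers; the grasp point (between the pads) lies 19 mm behind it; z points along the fingers, y is the line along which they close (so a half turn about z gives the same grasp; the last joint's range is limited). The gripper opens to 85 mm and grips with 20 to 120 N. Pads are 22 mm wide; open, the fingers measure 114 mm over their backs; the gripper's body (76 mm by 85 mm) begins 54 mm behind the grasp point. The pads swing forward as they close: fully open they stand 13 mm farther back than shut.
Start: joints at [-1.137, 0.241, 0.005, 1.335, 0, 1.571], TCP at [210.159, -453.688, 231.306] pointing down, gripper open.
Joint ranges: [-2.72, 2.72], [-1.05, 1.87], [-1.09, 1.28], [-1.99, 2.15], [-1.42, 1.44], [-3.14, 3.14]. Speed limits (rad/s): [2.79, 2.79, 3.14, 3.14, 3.14, 3.14].

## Interface

Orientations are given as a unit quaternion [x, y, z, w].
In Python, from cell import bot, eyes, close_job gives the robot as it stands.
- The arm moves only by the shell command python3 -m pendant 'ROWS' [OPENING]. ROWS is JSON, a list of rows, each an object of numbers: "tx", "ty", "tz": the shift along the tool's x, y, z in cm; "roll": the turn about the tool's z in degrees. A call has 1 to 8 rows; each row is the pose to reach, as a shift and turn from the pose commanded when the call began, along the tool's axes at that moment; what a row does not reach only later rows make up. A row lasts 1/8 s, in which the tool goes at most 62.5 mm and 10.7 degrees, less where a joint would pass 70% of its speed; a pose out of reach is approached as far as the arm can. A call with a gripper value outside its range is refused whole. OPENING is the finger opening in cm, from 0 to 8.54, set as the call begins (- or left out, the last holds). The fingers move at their own pace and stop on an object; the grip force is fixed at half the most. Time passes only in rows, so rows that repeat a pose let the fingers close. It gives the time, the measured TCP pose, the force, the opening and the grip force at its end, in the units of the state.
- bot.state(): the state, without advancing time (a new reading comes with each control period).
- eyes.grab_frame(name): name is "side" or "top"; returns a dict with "img" (480x640x3 uint8, red, green, blue), "fx", "fy", "cx", "cy" (pixels), "R" (3x3) and "t" (3): a world point X has camera coordinates R X + t. Camera axes: x right, y down, z forward; pixel columns grow to the right and rows downward; lengths in mm; the calibration is good to about 2 mm. A picture is of the moment at which its call begins. There is no depth.
- close_job(): hands the job in; it is judged then, once.
The state is a dict: "time": time; "qpos": joint angles; "dq": joint speeds; "tau": joint torques, N m; "position": TCP position; "orientation": TCP orientation; "contact_force": force on the tool from outside, world axes, zero at the start; "torque": the same for the moment, N m; "finger_gap": finger opening in mm; "gripper_force": force on a finger pad.
Only numpy, scipy, OpenCV 4.12 (cv2) and the standard library are available. Lean on these libraries where they do the work, as an engineer would, in place of code of your own. Each camera call takes 0.05 s, during which the arm holds its last target. There are 200 camera calls.

## Working session

There is one attempt and no reset: what is moved stays moved. The work goes in short steps, Python scripts to look and compute and a shell command to move; the robot and the scene stay as the last step left them, time stands still between calls to the robot, and variables do not carry over. Pictures are saved under pics/ and viewed, at most 10 in all, crops included, and the job is handed in when it is done.

```bash
mkdir -p pics; python3 - <<'E'
from cell import bot,eyes
import cv2,pickle
d={}
for n in("top","side"):
    f=eyes.grab_frame(n);d[n]=f
    cv2.imwrite(f"pics/{n}0.png",f["img"][:,:,::-1])
    print(n,f["fx"],f["cx"],f["cy"],f["R"],f["t"])
pickle.dump(d,open("f0.pkl","wb"))
s=bot.state();print(s["time"],s["position"],s["orientation"],s["finger_gap"])
E
```

```text
top 582.6406332690392 321.4031580341434 250.39993194386605 [[-1.38453962e-03 -9.99936449e-01  1.11884291e-02]
 [-9.82971471e-01 -6.95032426e-04 -1.83756914e-01]
 [ 1.83753013e-01 -1.12523253e-02 -9.82908040e-01]] [ 136.71761108  453.72896155 1565.09262749]
side 498.1362970702593 316.42296896484 239.61142901203644 [[-0.90203662 -0.4315819   0.00818529]
 [-0.33778752  0.69393973 -0.63588304]
 [ 0.26875551 -0.57635468 -0.77174203]] [ 461.44241671   82.99028158 1198.72642998]
0.1 [ 209.92553269 -453.15823067  230.49138435] [ 9.76569267e-01  2.15201129e-01 -1.98079311e-04 -9.49203594e-04] 85.2979791789688
```

View pics/top0.png

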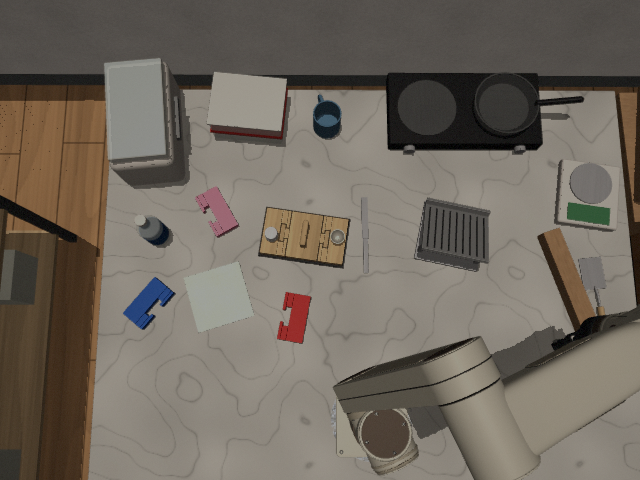

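View pics/side0.png

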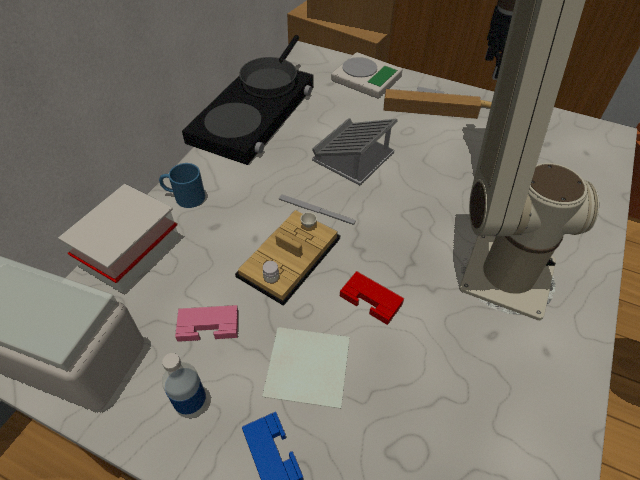

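The top view shows the tray near (304,237) and the drying stand near (453,235). In the side view the tray is near (289,252) and the stand near (354,150). Next I'll enlarge both.

```bash
python3 - <<'E'
import cv2,pickle,numpy as np
d=pickle.load(open("f0.pkl","rb"))
t=d["top"]["img"][:,:,::-1];s=d["side"]["img"][:,:,::-1]
rs=lambda a,k:cv2.resize(a,None,fx=k,fy=k,interpolation=cv2.INTER_CUBIC)
# top: rows 190-280, cols 250-350 (x4=400x360) & cols 405-505
a=np.hstack([rs(t[190:280,250:350],4),rs(t[190:280,405:505],4)])
cv2.imwrite("pics/c1.png",a)
b=np.hstack([rs(s[200:305,230:345],3.478)[:365,:400],rs(s[105:195,305:405],4)[:360].copy() if 0 else cv2.copyMakeBorder(rs(s[105:195,305:405],4),0,5,0,0,0)])
cv2.imwrite("pics/c2.png",b)
E
```

```text
(no output)
```

View pics/c1.png

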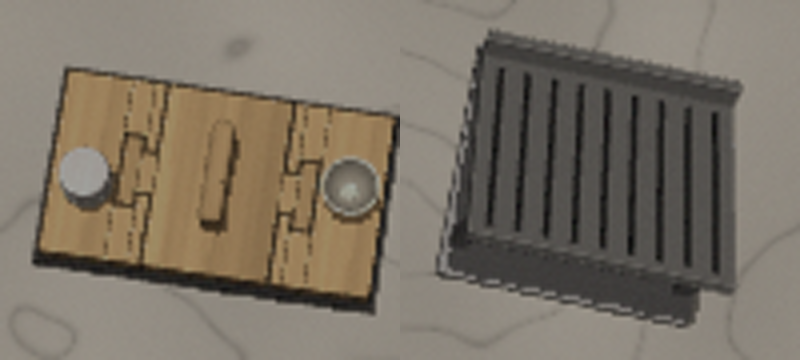

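View pics/c2.png

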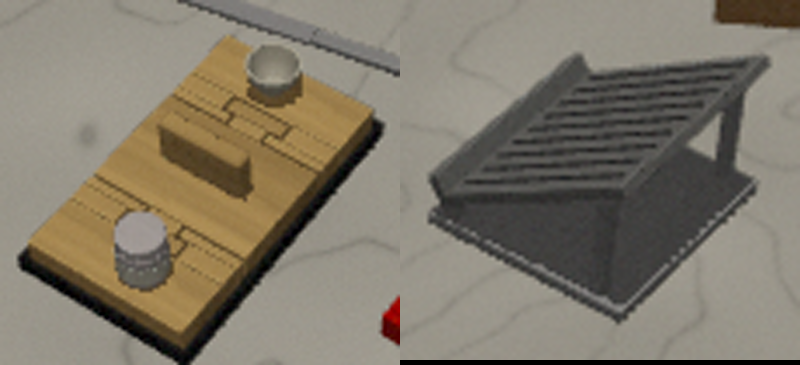

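The crops give clear board corners, fin ends, panel corners and ledge, so I'll fit both poses by least squares.

```bash
cat >h.py <<'E'
import numpy as np,pickle
from scipy.optimize import least_squares
from scipy.spatial.transform import Rotation as Ro
d=pickle.load(open("f0.pkl","rb"))
def proj(n,X):
    f=d[n];c=f["R"]@X+np.array(f["t"]).ravel()
    return np.array([f["fx"]*c[0]/c[2]+f["cx"],f["fy"]*c[1]/c[2]+f["cy"]])
def pose(p,tilt,z0):
    # p = x,y,yaw ; frame rotates by yaw, then tilt about y (nose up)
    return Ro.from_euler("ZY",[p[2],-tilt]),np.array([p[0],p[1],z0])
def fit(obs,p0,tilt,z0):
    def r(p):
        R,o=pose(p,tilt,z0)
        return np.concatenate([proj(n,R.apply(X)+o)-uv for n,X,uv in obs])
    s=least_squares(r,p0,loss="soft_l1");return s.x,r(s.x).reshape(-1,2)
def T1(u,v):return np.array([250+u/4-.4,190+v/4-.4])
def T2(u,v):return np.array([405+(u-400)/4-.4,190+v/4-.4])
def S1(u,v):return np.array([230+u/3.478-.4,200+v/3.478-.4])
def S2(u,v):return np.array([305+(u-400)/4-.4,105+v/4-.4])
E
python3 - <<'E'
from h import *
np.set_printoptions(precision=2,suppress=True)
A=np.array
tr=[("top",A([65,116,30]),T1(68,68)),("top",A([65,-116,30]),T1(396,115)),("top",A([-65,-116,30]),T1(373,298)),("top",A([-65,116,30]),T1(38,250)),
("side",A([65,-116,30]),S1(228,37)),("side",A([-65,-116,30]),S1(376,112)),("side",A([-65,116,30]),S1(180,333)),("side",A([65,116,30]),S1(28,246)),
("top",A([35,0,70]),T1(227,121)),("top",A([-35,0,70]),T1(211,221)),("side",A([35,0,70]),S1(163,124)),("side",A([-35,0,70]),S1(248,166))]
x,r=fit(tr,[400,50,-.1],0,0);print("tray",x,"\n",r)
sl=[("top",A([168,90,0]),T2(735,292)),("top",A([168,-90,0]),T2(455,238)),("top",A([0,90,16]),T2(740,88)),("top",A([0,-90,16]),T2(490,45)),
("side",A([168,90,0]),S2(768,60)),("side",A([168,-90,0]),S2(625,188)),("side",A([0,90,16]),S2(582,57)),("side",A([0,-90,16]),S2(436,182))]
x,r=fit(sl,[500,-200,3],np.pi/6,35);print("slope",x,"\n",r)
E
```

```text
tray [497.4  184.82   6.14] 
 [[ 0.15  0.82]
 [-0.19  0.99]
 [-0.89  0.48]
 [ 0.    0.28]
 [-0.29 -0.84]
 [-0.41 -0.76]
 [ 0.42  0.55]
 [-0.63 -0.91]
 [-0.65  0.46]
 [-0.54  0.32]
 [-0.19 -2.6 ]
 [-0.55 -1.71]]
slope [ 567.96 -240.42    2.94] 
 [[-0.3  -0.08]
 [ 2.1  -0.29]
 [-0.7   1.79]
 [-1.79 -0.21]
 [ 0.22 -1.16]
 [-0.18  0.52]
 [-0.03 -0.54]
 [ 0.15 -0.8 ]]
```

```bash
cat >>h.py <<'E'
TR=[497.4,184.8,6.14-2*np.pi];SL=[568,-240.4,2.94]
def go(tcp,yaw_y=None):
    "shift in cm along tool axes and roll (deg) to world TCP mm, tool y yaw deg"
    from cell import bot
    s=bot.state();R=Ro.from_quat(s["orientation"]);M=R.as_matrix()
    y=np.degrees(np.arctan2(M[1,1],M[0,1]))
    print("t",round(s["time"],2),"tcp",np.round(s["position"],1),"yawY",round(y,1),"q",np.round(s["qpos"],2),"zaxis",M[:,2].round(3),"F",np.round(s["contact_force"],1),"gap",round(s["finger_gap"],1),s["gripper_force"])
    print("shift cm",np.round(R.inv().apply(np.array(tcp)-s["position"])/10,2),"roll",None if yaw_y is None else round(-(yaw_y-y),1))
E
python3 -c "
from h import *
go([497.4,184.8,200],np.degrees(TR[2])+90)"
```

```text
t 0.1 tcp [ 209.9 -453.2  230.5] yawY -65.1 q [-1.14  0.24  0.    1.34  0.    1.57] zaxis [-0.001  0.002 -1.   ] F [ 0.4 -0.2  0.1] gap 85.3 0.0
shift cm [ 52.9  -45.8    3.14] roll -146.9
```

```bash
python3 -m pendant '[{"tx":3.8,"ty":-3.3,"roll":-10},{"tx":7.6,"ty":-6.5,"roll":-20},{"tx":11.3,"ty":-9.8,"roll":-30},{"tx":15.1,"ty":-13.1,"roll":-40},{"tx":18.9,"ty":-16.4,"roll":-50},{"tx":22.7,"ty":-19.6,"roll":-60},{"tx":26.5,"ty":-22.9,"roll":-70},{"tx":30.2,"ty":-26.2,"roll":-78}]' 8.5; python3 -c "
from h import *
go([497.4,184.8,200],np.degrees(TR[2])+90)"
```

```text
t 0.1 tcp [ 209.9 -453.2  230.5] yawY -65.1 q [-1.14  0.24  0.    1.34  0.    1.57] zaxis [-0.001  0.002 -1.   ] F [ 0.4 -0.2  0.1] gap 85.3 0.0
shift cm [ 52.9  -45.8    3.14] roll -146.9invalid input at $[0]: expected keys tx, ty, tz, roll
```

All keys are required.

```bash
python3 -m pendant '[{"tx":3.8,"ty":-3.3,"tz":0,"roll":-10},{"tx":7.6,"ty":-6.5,"tz":0,"roll":-20},{"tx":11.3,"ty":-9.8,"tz":0,"roll":-30},{"tx":15.1,"ty":-13.1,"tz":0,"roll":-40},{"tx":18.9,"ty":-16.4,"tz":0,"roll":-50},{"tx":22.7,"ty":-19.6,"tz":0,"roll":-60},{"tx":26.5,"ty":-22.9,"tz":0,"roll":-70},{"tx":30.2,"ty":-26.2,"tz":0,"roll":-78}]' 8.5; python3 -c "
from h import *
go([497.4,184.8,200],np.degrees(TR[2])+90)"
```

```text
time: 1.1
position: [374.3, -87.4, 231.1]
orientation: [0.622, 0.783, -0.0, -0.0]
contact_force: [0.5, -0.8, -0.0]
finger_gap: 84.8
gripper_force: 0.0
t 1.1 tcp [374.3 -87.4 231.1] yawY 13.1 q [-0.23  0.01 -0.26  1.3  -0.    1.11] zaxis [-0. -0. -1.] F [ 0.5 -0.8 -0. ] gap 84.8 0.0
shift cm [23.71 18.17  3.11] roll -68.7
```

```bash
python3 -m pendant '[{"tx":3.9,"ty":3.0,"tz":0.5,"roll":-10},{"tx":7.8,"ty":6.0,"tz":1,"roll":-20},{"tx":11.7,"ty":9.0,"tz":1.5,"roll":-30},{"tx":15.6,"ty":12,"tz":2,"roll":-40},{"tx":19.5,"ty":15,"tz":2.5,"roll":-50},{"tx":22.5,"ty":17.3,"tz":3.1,"roll":-60},{"tx":23.7,"ty":18.2,"tz":3.1,"roll":-68.7},{"tx":23.7,"ty":18.2,"tz":3.1,"roll":-68.7}]'; python3 - <<'E'
from h import *
from cell import eyes
import cv2
go([497.4,184.8,39],np.degrees(TR[2])+90)
rs=lambda a:cv2.resize(a,(400,400),interpolation=cv2.INTER_CUBIC)
t=eyes.grab_frame("top")["img"];s=eyes.grab_frame("side")["img"]
cv2.imwrite("pics/h.png",np.hstack([rs(t[170:290,245:365]),rs(s[180:300,230:350])])[:,:,::-1])
E
```

```text
time: 2.1
position: [498.6, 183.4, 199.4]
orientation: [0.074, 0.997, -0.0, -0.001]
contact_force: [0.4, -0.5, 0.5]
finger_gap: 85.3
gripper_force: 0.0
t 2.1 tcp [498.6 183.4 199.4] yawY 81.6 q [ 0.35  0.32  0.03  1.28 -0.    0.5 ] zaxis [-0.002 -0.001 -1.   ] F [ 0.4 -0.5  0.5] gap 85.3 0.0
shift cm [ 0.11  0.14 16.04] roll -0.2
```

View pics/h.png

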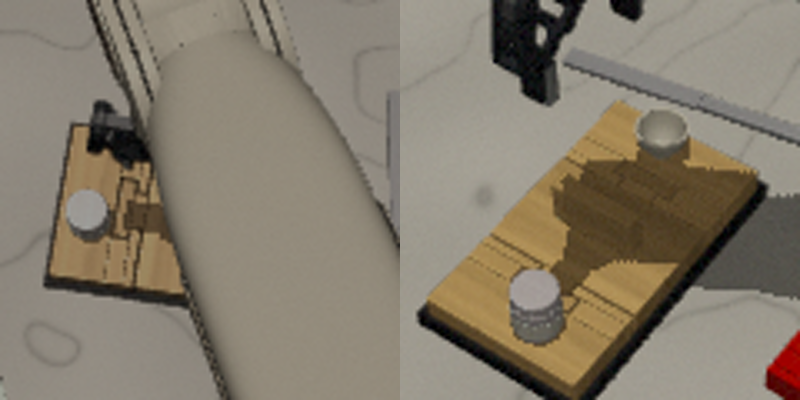

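The gripper is over the tray centre with the tin and bowl clear of the fingers, as fitted. Descending.

```bash
python3 -m pendant '[{"tx":0.1,"ty":0.1,"tz":4,"roll":0},{"tx":0.1,"ty":0.1,"tz":8,"roll":0},{"tx":0.1,"ty":0.1,"tz":11.5,"roll":0},{"tx":0.1,"ty":0.1,"tz":13.5,"roll":0},{"tx":0.1,"ty":0.1,"tz":15,"roll":0},{"tx":0.1,"ty":0.1,"tz":16,"roll":0},{"tx":0.1,"ty":0.1,"tz":16,"roll":0}]'; python3 - <<'E'
from h import *
from cell import eyes
import cv2
go([497.4,184.8,39],np.degrees(TR[2])+90)
s=eyes.grab_frame("side")["img"]
cv2.imwrite("pics/g.png",cv2.resize(s[180:300,230:350],(500,500),interpolation=cv2.INTER_CUBIC)[:,:,::-1])
E
```

```text
time: 3.08
position: [497.7, 183.3, 40.1]
orientation: [0.074, 0.997, -0.0, -0.0]
contact_force: [-0.8, 0.2, -0.9]
finger_gap: 85.2
gripper_force: 0.0
t 3.08 tcp [497.7 183.3  40.1] yawY 81.5 q [ 0.35  0.46 -0.21  0.9  -0.    0.5 ] zaxis [-0.001 -0.    -1.   ] F [-0.8  0.2 -0.9] gap 85.2 0.0
shift cm [0.05 0.14 0.11] roll -0.3
```

View pics/g.png

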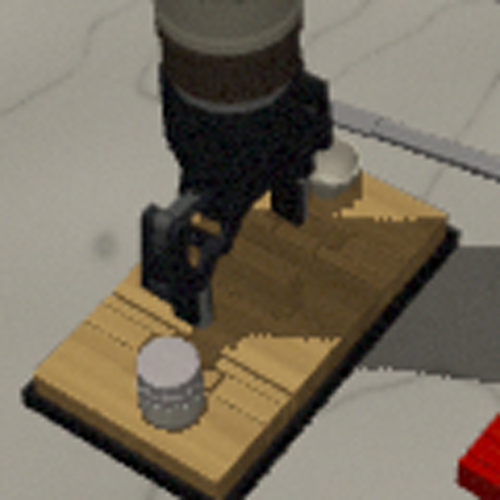

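The fingers straddle the fin, and the tin (165,380 in the crop) and bowl (335,170) are clear. Closing.

```bash
python3 -m pendant '[{"tx":0,"ty":0.1,"tz":0,"roll":0},{"tx":0,"ty":0.1,"tz":0,"roll":0},{"tx":0,"ty":0.1,"tz":0,"roll":0},{"tx":0,"ty":0.1,"tz":0,"roll":0},{"tx":0,"ty":0.1,"tz":0,"roll":0},{"tx":0,"ty":0.1,"tz":0,"roll":0},{"tx":0,"ty":0.1,"tz":0,"roll":0},{"tx":0,"ty":0.1,"tz":0,"roll":0}]' 0.5
```

```text
time: 4.12
position: [498.3, 184.2, 40.7]
orientation: [0.074, 0.997, -0.0, 0.0]
contact_force: [-0.8, -2.8, 5.2]
finger_gap: 15.3
gripper_force: 59.6
```

```bash
python3 -m pendant '[{"tx":0,"ty":0,"tz":-0.5,"roll":0},{"tx":0,"ty":0,"tz":-1,"roll":0},{"tx":0,"ty":0,"tz":-1.5,"roll":0},{"tx":0,"ty":0,"tz":-2,"roll":0},{"tx":0,"ty":0,"tz":-2.5,"roll":0},{"tx":0,"ty":0,"tz":-3,"roll":0},{"tx":0,"ty":0,"tz":-3.5,"roll":0},{"tx":0,"ty":0,"tz":-4,"roll":0}]';python3 -m pendant '[{"tx":0,"ty":0,"tz":-2,"roll":0},{"tx":0,"ty":0,"tz":-5,"roll":0},{"tx":0,"ty":0,"tz":-8,"roll":0},{"tx":0,"ty":0,"tz":-11,"roll":0},{"tx":0,"ty":0,"tz":-12,"roll":0},{"tx":0,"ty":0,"tz":-12,"roll":0}]'; python3 - <<'E'
from h import *
from cell import eyes
import cv2
# P (grasp point) in slope frame: x 120,z 92 -> approach point; TCP = P - 19 vertical
R,o=pose(SL,np.pi/6,35)
for x,z in((120,95),(120,77.5),(67,52)):
    P=R.apply([x,0,z])+o-[0,0,19];print(x,z,P.round(1))
    go(P,np.degrees(SL[2])-90)
s=eyes.grab_frame("side")["img"]
cv2.imwrite("pics/l.png",cv2.resize(s[100:300,200:400],(600,600),interpolation=cv2.INTER_CUBIC)[:,:,::-1])
E
```

```text
time: 5.12
position: [498.3, 185.0, 80.9]
orientation: [0.074, 0.997, 0.0, 0.0]
contact_force: [0.1, 0.2, -2.4]
finger_gap: 14.9
gripper_force: 58.7
time: 5.88
position: [498.3, 184.8, 200.6]
orientation: [0.074, 0.997, 0.0, 0.0]
contact_force: [-1.2, -0.1, -2.7]
finger_gap: 15.1
gripper_force: 58.9
120 95 [ 512.7 -229.1  158.3]
t 5.88 tcp [498.3 184.8 200.6] yawY 81.6 q [0.36 0.32 0.03 1.28 0.   0.5 ] zaxis [ 0.001  0.001 -1.   ] F [-1.2 -0.1 -2.7] gap 15.1 58.89691472053528
shift cm [ -7.5  -40.73   4.21] roll 3.1
120 77.5 [ 504.1 -227.4  143.1]
t 5.88 tcp [498.3 184.8 200.6] yawY 81.6 q [0.36 0.32 0.03 1.28 0.   0.5 ] zaxis [ 0.001  0.001 -1.   ] F [-1.2 -0.1 -2.7] gap 15.1 58.89691472053528
shift cm [ -6.62 -40.69   5.72] roll 3.1
67 52 [ 536.6 -234.    94.5]
t 5.88 tcp [498.3 184.8 200.6] yawY 81.6 q [0.36 0.32 0.03 1.28 0.   0.5 ] zaxis [ 0.001  0.001 -1.   ] F [-1.2 -0.1 -2.7] gap 15.1 58.89691472053528
shift cm [ -9.93 -40.87  10.59] roll 3.1
```

View pics/l.png

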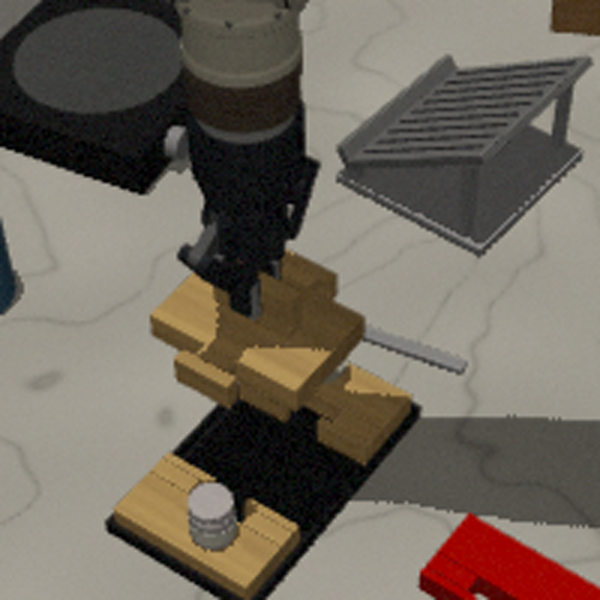

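The middle section is lifted clear and level. The left section and tin are still in their tray. Carrying it over to the stand.

```bash
python3 -m pendant '[{"tx":-0.6,"ty":-3.3,"tz":0,"roll":0.3},{"tx":-1.7,"ty":-9,"tz":0,"roll":0.8},{"tx":-2.9,"ty":-15,"tz":0,"roll":1.2},{"tx":-4,"ty":-21,"tz":0,"roll":1.6},{"tx":-5,"ty":-27,"tz":0,"roll":2},{"tx":-6.1,"ty":-33,"tz":0,"roll":2.5},{"tx":-7,"ty":-38,"tz":0,"roll":2.9},{"tx":-7.5,"ty":-40.7,"tz":0,"roll":3.1}]';python3 -m pendant '[{"tx":0,"ty":0,"tz":0.5,"roll":0},{"tx":0,"ty":0,"tz":1.5,"roll":0},{"tx":0,"ty":0,"tz":2.5,"roll":0},{"tx":0,"ty":0,"tz":2.5,"roll":0}]'; python3 - <<'E'
from h import *
from cell import eyes
import cv2
R,o=pose(SL,np.pi/6,35)
for x,z in((120,79),(66,54)):
    P=R.apply([x,0,z])+o-[0,0,19];print(x,z,P.round(1))
    go(P,np.degrees(SL[2])-90)
s=eyes.grab_frame("side")["img"];t=eyes.grab_frame("top")["img"]
cv2.imwrite("pics/m.png",np.hstack([cv2.resize(a,(400,400),interpolation=cv2.INTER_CUBIC) for a in(s[70:200,290:420],t[170:300,380:510])])[:,:,::-1])
E
```

```text
time: 6.92
position: [511.2, -231.4, 198.0]
orientation: [0.102, 0.995, 0.0, -0.002]
contact_force: [0.4, 1.4, -3.1]
finger_gap: 15.1
gripper_force: 59.2
time: 7.42
position: [511.6, -227.4, 173.7]
orientation: [0.1, 0.995, 0.001, -0.002]
contact_force: [0.1, 0.5, -2.3]
finger_gap: 15.0
gripper_force: 59.1
120 79 [ 504.9 -227.5  144.4]
t 7.42 tcp [ 511.6 -227.4  173.7] yawY 78.5 q [-0.42  0.39  0.06  1.25  0.   -0.22] zaxis [-0.003  0.001 -1.   ] F [ 0.1  0.5 -2.3] gap 15.0 59.13979232311249
shift cm [ 0.65 -0.14  2.93] roll 0.1
66 54 [ 538.5 -234.4   95.8]
t 7.42 tcp [ 511.6 -227.4  173.7] yawY 78.5 q [-0.42  0.39  0.06  1.25  0.   -0.22] zaxis [-0.003  0.001 -1.   ] F [ 0.1  0.5 -2.3] gap 15.0 59.13979232311249
shift cm [-2.79 -0.15  7.78] roll 0.1
```

View pics/m.png

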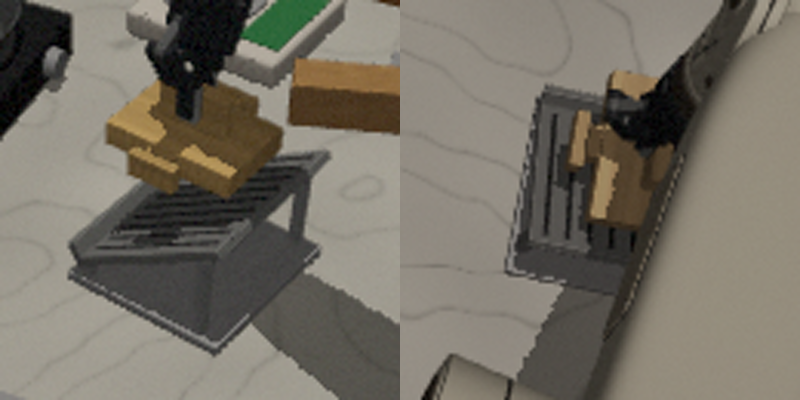

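The board hangs level above the panel, square with it. I'll lower it to contact and then ease it down the slope.

```bash
python3 -m pendant '[{"tx":0.4,"ty":-0.1,"tz":1,"roll":0},{"tx":0.6,"ty":-0.1,"tz":2,"roll":0},{"tx":0.6,"ty":-0.1,"tz":2.6,"roll":0},{"tx":0.6,"ty":-0.1,"tz":2.9,"roll":0},{"tx":0.5,"ty":-0.1,"tz":3.1,"roll":0},{"tx":0.3,"ty":-0.1,"tz":3.4,"roll":0},{"tx":0.0,"ty":-0.1,"tz":3.8,"roll":0},{"tx":0,"ty":-0.1,"tz":3.8,"roll":0}]';python3 - <<'E'
from h import *
R,o=pose(SL,np.pi/6,35)
P=R.apply([66,0,54])+o-[0,0,19]
go(P,np.degrees(SL[2])-90)
E
```

```text
time: 8.52
position: [514.5, -230.7, 139.2]
orientation: [0.101, 0.995, -0.001, 0.003]
contact_force: [1.9, 0.2, 3.7]
finger_gap: 15.2
gripper_force: 60.5
t 8.53 tcp [ 514.5 -230.7  139.2] yawY 78.5 q [-0.42  0.42  0.01  1.16  0.   -0.22] zaxis [ 0.005 -0.002 -1.   ] F [1.9 0.2 3.7] gap 15.2 60.51375389099121
shift cm [-2.4   0.13  4.35] roll 0.0
```

```bash
python3 -m pendant '[{"tx":-0.25,"ty":0,"tz":0.4,"roll":0},{"tx":-0.5,"ty":0,"tz":0.8,"roll":0},{"tx":-0.7,"ty":0,"tz":1.2,"roll":0},{"tx":-0.9,"ty":0,"tz":1.6,"roll":0},{"tx":-1.15,"ty":0,"tz":2,"roll":0},{"tx":-1.15,"ty":0,"tz":2,"roll":0}]';python3 - <<'E'
from h import *
from cell import eyes
import cv2
R,o=pose(SL,np.pi/6,35)
P=R.apply([66,0,54])+o-[0,0,19]
go(P,np.degrees(SL[2])-90)
s=eyes.grab_frame("side")["img"];t=eyes.grab_frame("top")["img"]
cv2.imwrite("pics/n.png",np.hstack([cv2.resize(a,(400,400),interpolation=cv2.INTER_CUBIC) for a in(s[90:190,300:400],t[170:300,380:510])])[:,:,::-1])
E
```

```text
time: 9.28
position: [525.9, -233.0, 118.9]
orientation: [0.101, 0.995, -0.001, 0.003]
contact_force: [4.1, -1.5, 4.8]
finger_gap: 15.2
gripper_force: 63.2
t 9.28 tcp [ 525.9 -233.   118.9] yawY 78.5 q [-0.42  0.45  0.01  1.12  0.   -0.22] zaxis [ 0.005 -0.002 -1.   ] F [ 4.1 -1.5  4.8] gap 15.2 63.17489504814148
shift cm [-1.25  0.12  2.32] roll 0.0
```

View pics/n.png

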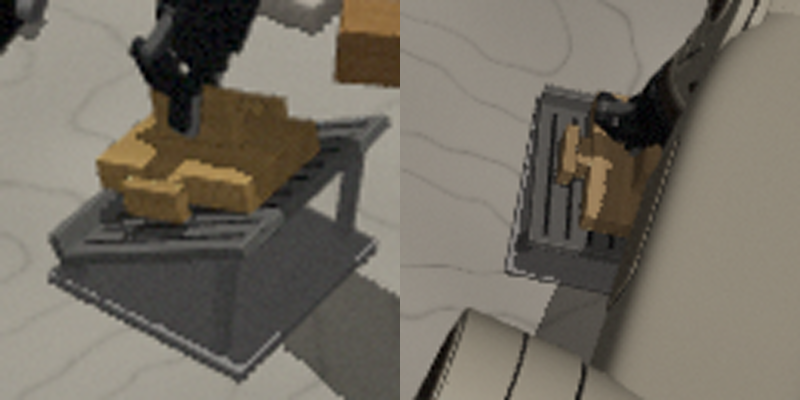

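The board is pivoting in the grip as planned (upper end on the panel, tilting). Continuing.

```bash
python3 -m pendant '[{"tx":-0.25,"ty":0,"tz":0.4,"roll":0},{"tx":-0.5,"ty":0,"tz":0.8,"roll":0},{"tx":-0.7,"ty":0,"tz":1.2,"roll":0},{"tx":-0.9,"ty":0.1,"tz":1.6,"roll":0},{"tx":-1.1,"ty":0.1,"tz":1.9,"roll":0},{"tx":-1.15,"ty":0.1,"tz":2.1,"roll":0},{"tx":-1.15,"ty":0.1,"tz":2.1,"roll":0}]';python3 - <<'E'
from h import *
R,o=pose(SL,np.pi/6,35)
P=R.apply([66,0,54])+o-[0,0,19]
go(P,np.degrees(SL[2])-90)
E
python3 -m pendant '[{"tx":-0.1,"ty":0,"tz":0.1,"roll":0},{"tx":-0.1,"ty":0,"tz":0.2,"roll":0},{"tx":-0.1,"ty":0,"tz":0.2,"roll":0}]'
```

```text
time: 10.25
position: [536.0, -233.8, 97.9]
orientation: [0.101, 0.995, -0.0, 0.001]
contact_force: [1.5, -0.4, 8.2]
finger_gap: 15.1
gripper_force: 67.7
t 10.25 tcp [ 536.  -233.8   97.9] yawY 78.4 q [-0.41  0.49  0.01  1.09  0.   -0.21] zaxis [ 0.003 -0.001 -1.   ] F [ 1.5 -0.4  8.2] gap 15.1 67.70322918891907
shift cm [-0.25 -0.    0.21] roll -0.0
time: 10.62
position: [537.6, -234.2, 96.9]
orientation: [0.101, 0.995, -0.0, 0.002]
contact_force: [2.1, -0.4, 12.9]
finger_gap: 15.1
gripper_force: 68.4
```

```bash
python3 -m pendant '[{"tx":0,"ty":0,"tz":0.1,"roll":0},{"tx":0,"ty":0,"tz":0.2,"roll":0},{"tx":0,"ty":0,"tz":0.2,"roll":0}]'; python3 -m pendant '[{"tx":0,"ty":0,"tz":0.1,"roll":0},{"tx":0,"ty":0,"tz":0.2,"roll":0},{"tx":0,"ty":0,"tz":0.2,"roll":0}]'; python3 - <<'E'
from h import *
from cell import eyes
import cv2
go([0,0,0])
s=eyes.grab_frame("side")["img"];t=eyes.grab_frame("top")["img"]
cv2.imwrite("pics/o.png",np.hstack([cv2.resize(a,(400,400),interpolation=cv2.INTER_CUBIC) for a in(s[100:180,310:390],t[180:280,400:500])])[:,:,::-1])
E
```

```text
time: 11.0
position: [538.6, -234.5, 96.3]
orientation: [0.101, 0.995, -0.001, 0.004]
contact_force: [2.0, 0.4, 16.6]
finger_gap: 15.0
gripper_force: 69.1
time: 11.38
position: [539.9, -235.0, 95.5]
orientation: [0.101, 0.995, -0.001, 0.005]
contact_force: [2.4, -0.2, 20.4]
finger_gap: 15.0
gripper_force: 69.5
t 11.38 tcp [ 539.9 -235.    95.5] yawY 78.4 q [-0.41  0.49  0.01  1.08  0.   -0.21] zaxis [ 0.01  -0.003 -1.   ] F [ 2.4 -0.2 20.4] gap 15.0 69.47396636009216
shift cm [57.7  12.21  8.92] roll None
```

Further pressing slides the tool along a 31° line rather than tilting the board, at the predicted height for lying flat. So the board is flat. I'll ease off the press, release and rise.

```bash
python3 -m pendant '[{"tx":0,"ty":0,"tz":-0.2,"roll":0},{"tx":0,"ty":0,"tz":-0.4,"roll":0},{"tx":0,"ty":0,"tz":-0.5,"roll":0},{"tx":0,"ty":0,"tz":-0.5,"roll":0}]'; python3 -m pendant '[{"tx":0,"ty":0,"tz":0,"roll":0},{"tx":0,"ty":0,"tz":0,"roll":0},{"tx":0,"ty":0,"tz":0,"roll":0},{"tx":0,"ty":0,"tz":0,"roll":0},{"tx":0,"ty":0,"tz":0,"roll":0},{"tx":0,"ty":0,"tz":0,"roll":0}]' 6; python3 -m pendant '[{"tx":0,"ty":0,"tz":-1,"roll":0},{"tx":0,"ty":0,"tz":-3,"roll":0},{"tx":0,"ty":0,"tz":-6,"roll":0},{"tx":0,"ty":0,"tz":-10,"roll":0},{"tx":0,"ty":0,"tz":-14,"roll":0},{"tx":0,"ty":0,"tz":-18,"roll":0},{"tx":0,"ty":0,"tz":-20,"roll":0}]'
```

```text
time: 11.98
position: [538.3, -234.6, 96.5]
orientation: [0.101, 0.995, -0.001, 0.003]
contact_force: [5.9, -2.2, 2.9]
finger_gap: 15.0
gripper_force: 67.0
time: 12.72
position: [536.0, -233.8, 95.3]
orientation: [0.101, 0.995, -0.0, -0.0]
contact_force: [0.4, 0.6, 0.8]
finger_gap: 60.0
gripper_force: 0.0
time: 13.6
position: [536.7, -234.1, 299.2]
orientation: [0.101, 0.995, -0.001, 0.002]
contact_force: [0.7, 0.8, 0.4]
finger_gap: 59.5
gripper_force: 0.0
```

```bash
python3 -m pendant '[{"tx":3,"ty":0,"tz":0,"roll":0},{"tx":7,"ty":0,"tz":0,"roll":0},{"tx":12,"ty":0,"tz":0,"roll":0},{"tx":16,"ty":0,"tz":0,"roll":0},{"tx":19,"ty":0,"tz":0,"roll":0},{"tx":20,"ty":0,"tz":0,"roll":0}]'; python3 - <<'E'
from h import *
from cell import eyes
import cv2
s=eyes.grab_frame("side")["img"].copy();t=eyes.grab_frame("top")["img"].copy()
k=lambda a:cv2.resize(a,(400,400),interpolation=cv2.INTER_CUBIC)
A=k(s[100:180,310:390]);B=k(t[180:280,400:500])
R,o=pose(SL,np.pi/6,35)
for x,y,z in((0,44,24),(0,-44,24),(130,44,24),(130,-44,24),(30,0,64),(100,0,64)):  # expected home corners
    X=R.apply([x,y,z])+o
    for im,n,u0,v0,m in((A,"side",310,100,5),(B,"top",400,180,4)):
        p=(proj(n,X)-[u0,v0]+.5)*m;cv2.circle(im,(int(p[0]),int(p[1])),3,(0,255,0),-1)
C=k(s[180:300,230:350]);D=k(t[180:290,250:360])
E=np.vstack([np.hstack([A,B]),np.hstack([C,D])])
cv2.imwrite("pics/p.png",cv2.resize(E,(600,600))[:,:,::-1])
E
```

```text
time: 14.35
position: [338.9, -193.4, 296.5]
orientation: [0.101, 0.995, -0.0, 0.001]
contact_force: [0.2, -0.5, 0.4]
finger_gap: 60.0
gripper_force: 0.0
```

View pics/p.png

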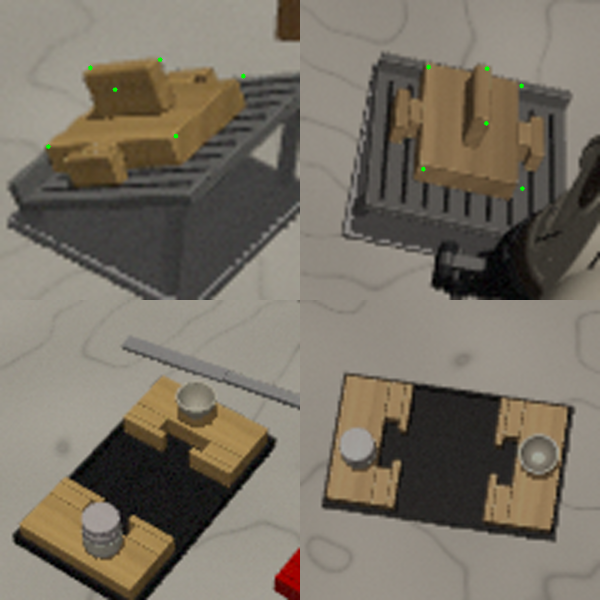

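The board lies flat on the slope against the ledge. Its corners are within a few mm of the green dots marking the home pose. The outer sections, tin and bowl are where they were.

```bash
python3 -c "
from cell import close_job
print(close_job())"
```

```text
the job is handed in; nothing more can be done
None
```

The middle section lies grip up and flat on the drying stand, its lower end at the ledge and within a few mm of home in the last pictures; the outer sections, tin and bowl look unmoved, and the job was handed in with the robot's clock at about 14 s (no verdict came back).

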